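Set the vinegar crock's tap after washing

TASK

The vinegar crock's tap has been washed and its tapered wooden key only dropped back in: it sits high and open. Stand the white prep bowl upright on the maple board beneath the spout to catch drips, and drive the key home by pressing it down as you turn it shut, both together, until its wing is square across the tap and its shoulder is down on the barrel, where it must stay wedged when you let go. Leave everything else where it is.

Things in the scene. Friction and masses are not known exactly. Their poses are not given: they have to be found in the camera images.
- crock: Cream stoneware vinegar crock, fixed on the white quartz counter (top at z = 0.070, front edge at y = -0.085). 180 mm wide, 238 mm high; origin at the centre of its underside. A pale wooden tap sticks out along its own -x, axis 80 mm up: the key's upright axis is 178 mm out, in a round upright barrel 47 mm wide whose flat top is 104 mm up; the spout is 226 mm out.
- spout (a point): centre of the spout's round mouth (25 mm across), facing down, the lowest point of the spout, 87 mm above the board, which it overhangs; 48 mm beyond the key's axis along the tap
- key: the tap's tapered key, dark wood, captive (a rubber keeper under the barrel stops it from coming out); sinks and turns about its upright axis. Origin on that axis at the underside of its shoulder, z up. Shoulder 34 mm across, 6 mm thick; on it a flat upright wing 62 mm long (along the key's y), 12 mm thick (along its x), from 6 to 40 mm above the origin; below, the tapered shank
- key_wing (a point): grasp point on the key's axis, 26 mm above the key's origin, in the middle of the wing; moves and turns with the key. Pinch the wing across its 12 mm thickness from above
- key_depth (a joint): how far the key is down (m): 0 = dropped in, 10 mm gap from shoulder to barrel top; 0.010 = stop, shoulder on the barrel. The springy cork-lined taper grips harder the deeper it is. Not turning, the key sticks: it holds its depth, and sinking it takes 8 N at the top, 25 to 30 N at 7 mm. While it turns, about 2 N + 0.7 N per mm sinks it (quicker sinking takes more)
- key_turn (a joint): angle of the key (rad): 0 = shut, wing square across the tap; pi/2 = open, wing in line with the tap; grows anticlockwise seen from above. Starts 1.0 to 1.5, so shutting it is a clockwise turn. No stop at 0 (stops at -0.35 and 1.75). Friction resists turning with 0.1 to 0.4 N m, more when deep
- board: pull-out maple cutting board, fixed, 500 mm along x, sticks out about 420 mm to +y from beneath the counter; its top is 22 mm above its origin and at z = 0.025; its origin is the middle of the underside of the part that shows
- bowl: white stoneware prep bowl, loose, about 0.4 kg, 140 mm across the rim, 72 mm across the foot, 58 mm high, flared wall and rim 8 mm thick; origin at the centre of its underside. Can be pinched by its rim or slid on the board
- bowl_rim (a point): centre of the bowl's mouth, level with its rim, 58 mm above its underside
- spoons: bystander: set of four red plastic measuring spoons fanned out on a steel ring, about 115 mm by 85 mm, 13 mm high, lying on the board; origin near the middle of its underside
- scraper: bystander: stainless bench scraper with a black handle, 115 by 152 mm, 20 mm high, lying on the board; origin at the centre of its underside
- mill: bystander: dark wooden pepper mill, 56 mm wide, 170 mm high, standing on the board; origin at the centre of its foot
- canister: bystander: closed steel canister, 114 mm wide, 167 mm high, on the counter; origin at the centre of its foot
- oil: bystander: green glass oil bottle, 64 mm wide, 205 mm high, on the counter; origin at the centre of its foot
- salt: bystander: glass jar with an aluminium cap, 80 mm wide, 95 mm high, on the counter; origin at the centre of its foot
- cup: bystander: blue mug, 72 mm wide, 65 mm high, on the counter; origin at the centre of its foot
Things that resemble listed ones, but are neither listed nor needed, are in the scene too. Of the things that look like the bowl, the middle-sized one is meant.

How it is judged:
By the outcome, as a careful person would: the job done as asked, in the order asked, and still so for the second after the job is handed in, with the robot touching nothing.
It also fails if it takes over 48 s, if anything falls off the work surface, if the arm or the gripper's body presses on something with over 40 N, if the wrist force passes 120 N, or if a joint passes its speed limit or range.

ROBOT

A 7-joint arm with a two-finger parallel gripper is mounted at the origin on the work surface. World frame = base frame: x ahead of the robot, y to its left, z up, the work surface at z = 0. Lengths are in mm, angles in rad, forces in N, time in s.
With the tool pointing down it reaches from about 400 to 875 mm from the base axis. Payload 4.4 kg.
Tool frame: the origin (TCP) lies on the mounting face of the last link; the fingertips stand 173 mm ahead of it and the grasp point (between the pads) lies 155 mm ahead of it; z points along the fingers, y is the line along which they close (so a half turn about z gives the same grasp; the last joint's range is limited). The gripper opens to 85 mm and grips with 20 to 120 N. Pads are 22 mm wide; open, the fingers measure 114 mm over their backs; the gripper's body (76 mm by 85 mm) begins 54 mm behind the grasp point. The pads swing forward as they close: fully open they stand 13 mm farther back than shut.
Start: joints at [-1.191, 0.628, 0.038, 1.517, -0.027, 0.996, -0.02], TCP at [280.251, 586.494, 404.713] pointing down, gripper open.
Joint ranges: [-3.06, 3.06], [-0.37, 2.12], [-1.25, 1.32], [0.18, 2.47], [-1.1, 4.24], [0.23, 1.98], [-2.94, 2.94]. Speed limits (rad/s): [2.57, 2.57, 3.14, 3.14, 3.14, 3.14, 3.14].

INTERFACE

Orientations are given as [roll, pitch, yaw] about the fixed x, y, z axes, in that order (R = Rz(yaw) Ry(pitch) Rx(roll)).
In Python, from cell import * gives the robot as it stands. The module is installed in compiled form; this text tells all that it offers.
- The arm moves only by the tool jog_arm, never from a script. Its argument "steps" is a list of rows, each a list of 7 numbers: the opening, from -1 (shut) to 1 (fully open), so that 0 is half open, then the shift along the tool's x, y, z as a fraction of full scale, then the turn, a rotation vector about the tool's x, y, z as a fraction of full scale. A call has 1 to 10 rows; each row shifts and turns the commanded pose from where the row before left it, along the tool's axes as they then stand; what a row does not reach is not made up. Full scale, the value 1, is 500 mm for a shift and 2 rad for a turn. A row lasts 1/8 s, in which the tool goes at most 62.5 mm and 10.7 degrees, less where a joint would pass 70% of its speed; a pose out of reach is approached as far as the arm can. A call with a number of a shift or a turn outside -1 to 1 is refused whole. A call with a gripper value outside its range is refused whole. The fingers move at their own pace and stop on an object; the grip force is fixed at half the most. Time passes only in rows, so rows that do not move let the fingers close. It gives the time, the measured TCP pose, the force, the opening and the grip force at its end, in the units of the state.
- read_state(): the state, without advancing time (a new reading comes with each control period).
- get_image(name): name is "side" or "top"; returns a dict with "pixels" (384x512x3 uint8, red, green, blue), "depth" (384x512 float32, mm along the optical axis (not along the pixel's ray), 0 where there is no reading), "vertical_fov" (degrees; the focal length in pixels is half the picture's height over the tangent of half this angle, whatever the lens; pixels are square), "cx", "cy" (the principal point, pixels), "k1" (the pictures are not rectified: a ray, as slopes to the right and down, at radius r is drawn at 1 + k1 r^2 times it, then the intrinsics apply), "R" (3x3) and "t" (3): a world point X has camera coordinates R X + t. Camera axes: x right, y down, z forward; pixel columns grow to the right and rows downward; lengths in mm; the calibration is good to about 2 mm. A picture is of the moment at which its call begins.
- finish_job(): hands the job in; it is judged then, once.
The state is a dict: "clock": time; "qpos": joint angles; "qd": joint speeds; "tau": joint torques, N m; "eef_pos": TCP position; "tool_rot": TCP orientation; "force": force on the tool from outside, world axes, zero at the start; "torque": the same for the moment, N m; "width": finger opening in mm; "gripper_force": force on a finger pad.
Only numpy, scipy, OpenCV 4.12 (cv2) and the standard library are available. Lean on these libraries where they do the work, as an engineer would, in place of code of your own. Each camera call takes 0.05 s, during which the arm holds its last target. There are 200 camera calls.

## Working session

There is one attempt and no reset: what is moved stays moved. The work goes in short steps, Python scripts to look and compute and a tool call to move; the robot and the scene stay as the last step left them, time stands still between calls to the robot, and variables do not carry over. Pictures are saved under pics/ and viewed, at most 10 in all, crops included, and the job is handed in when it is done.

Besides the shell and the picture viewer there is one more tool, called after ">>>" as name([rows], argument=value, ...), one row to a line, values as JSON. jog_arm: Moves the arm, as the interface text tells. Shift numbers are shares of 500 mm and turn numbers shares of 2 rad, none past 1 either way. Its arguments: {"type":"object","properties":{"steps":{"type":"array"}},"required":["steps"]}

```bash
mkdir -p pics; cat > h.py <<'E'
from cell import *
import numpy as np, cv2
from scipy.spatial.transform import Rotation as Ro
def grab(n,save=None):
    im=get_image(n)
    np.savez(f'{n}.npz',**im)
    if save: cv2.imwrite(f'pics/{save}.png',cv2.cvtColor(im['pixels'],cv2.COLOR_RGB2BGR))
    return im
def K(im):
    f=im['pixels'].shape[0]/2/np.tan(np.radians(im['vertical_fov'])/2)
    return f,np.array([[f,0,im['cx']],[0,f,im['cy']],[0,0,1]],float),np.array([im['k1'],0,0,0],float)
def ray(im,uv):
    # returns origin and world directions (camera z = 1)
    f,k,_=K(im); uv=np.atleast_2d(np.array(uv,float))
    d=(uv-[im['cx'],im['cy']])/f; s=d.copy()
    for _ in range(30): s=d/(1+im['k1']*(s**2).sum(1,keepdims=True))
    R=np.array(im['R']);t=np.array(im['t'])
    return -R.T@t,np.c_[s,np.ones(len(s))]@R
def onz(im,uv,z):
    o,d=ray(im,uv); return o+d*((z-o[2])/d[:,2])[:,None]
def dep(im,uv):
    o,d=ray(im,uv); uv=np.atleast_2d(uv).astype(int)
    return o+d*im['depth'][uv[:,1],uv[:,0]][:,None]
def cloud(im):
    h,w=im['depth'].shape; u,v=np.meshgrid(np.arange(w),np.arange(h))
    P=dep(im,np.c_[u.ravel(),v.ravel()]); P[im['depth'].ravel()==0]=np.nan
    return P.reshape(h,w,3)
def proj(im,P):
    P=np.atleast_2d(P)@np.array(im['R']).T+im['t']; s=P[:,:2]/P[:,2:]
    f=K(im)[0]; return s*(1+im['k1']*(s**2).sum(1,keepdims=True))*f+[im['cx'],im['cy']]
E
python3 - <<'E'
from h import *
np.set_printoptions(suppress=True,precision=2)
for n in('side','top'):
    im=grab(n,n+'0'); print(n,im['vertical_fov'],im['cx'],im['cy'],im['k1'],np.array(im['R']).tolist(),-np.array(im['R']).T@im['t'])
print(read_state())
E
```

```text
side 54.94105071834548 251.78900280441653 187.72009987324208 -0.08273447526493058 [[0.9961770552077415, -0.08475667996945357, -0.02115608371576663], [-0.07541740823804235, -0.7122042095863578, -0.6979092909412572], [0.04408502253928605, 0.6968367592542946, -0.715873621346452]] [ 444.66 -953.44 1093.14]
top 47.843705644551925 253.62221156632742 195.34067295664525 -0.08003079650629728 [[-0.003314127207012816, -0.9999938331369607, 0.0011620021102767386], [-0.985808093788939, 0.0030720725926824182, -0.16784804017385432], [0.16784343532314352, -0.0017017808418945941, -0.9858121956848028]] [ 243.39  -52.35 1766.97]
{'clock': 0.1, 'qpos': array([-1.19,  0.63,  0.04,  1.52, -0.03,  1.  , -0.02]), 'qd': array([-0., -0.,  0., -0., -0., -0., -0.]), 'tau': array([  0.  , -56.45,   1.23, -19.4 ,   0.01,   0.01,  -0.  ]), 'eef_pos': array([280.11, 586.26, 403.88]), 'tool_rot': array([-3.14, -0.  ,  2.7 ]), 'force': array([ 0.04, -0.55,  0.73]), 'torque': array([-0.04, -0.04,  0.02]), 'gripper_force': 0.0, 'width': 85.25826335311226}
```

View pics/side0.png

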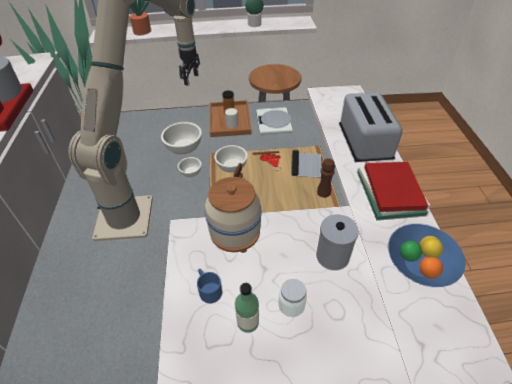

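View pics/top0.png

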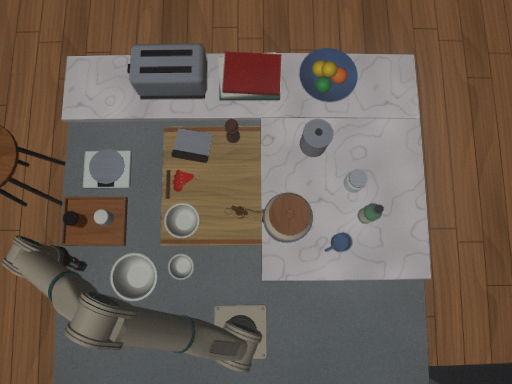

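Bowl lookalikes in the top view: large (134,277), small (181,267) and one at (182,221) on the board. The last is middle-sized, so it should be the one meant. I'll confirm it in a crop and measure.

```bash
python3 - <<'E'
from h import *
np.set_printoptions(suppress=True,precision=1)
T=dict(np.load('top.npz'));S=dict(np.load('side.npz'))
a=cv2.resize(T['pixels'][105:310,100:320],(798,744),interpolation=cv2.INTER_CUBIC)
a=cv2.resize(a,(640,596)); cv2.imwrite('pics/crop1.png',a[:,:,::-1])
# bowls: white mask in the top view
hsv=cv2.cvtColor(T['pixels'],cv2.COLOR_RGB2HSV)
m=((hsv[...,1]<45)&(hsv[...,2]>150)).astype(np.uint8); m[:,:100]=0;m[:,225:]=0;m[:200]=0
c,_=cv2.findContours(m,cv2.RETR_EXTERNAL,cv2.CHAIN_APPROX_NONE)
for k in c:
    if cv2.contourArea(k)>150:
        e=cv2.fitEllipse(cv2.convexHull(k)); print('ell',np.array(e[0]),e[1]); print(onz(T,e[0],83), 'scale mm/px',K(T)[0]) 
C=cloud(T);D=cloud(S)
for n,X in(('top',C),('side',D)):
    # bowl region rim
    Q=X.reshape(-1,3); Q=Q[~np.isnan(Q[:,0])]
    print(n,'depth heights: board',np.nanmedian(Q[(Q[:,2]>10)&(Q[:,2]<40)][:,2]),'counter',np.nanmedian(Q[(Q[:,2]>55)&(Q[:,2]<85)][:,2]))
for uv in [(182,221),(240,211),(247,211),(232,211),(255,212),(290,213),(232,125),(181,181),(190,145),(168,184)]: print(uv,dep(T,uv))
E
```

```text
ell [133.3 276.8] (45.36127853393555, 46.80036544799805)
[[213. 410.  83.]] scale mm/px 432.8268687737249
ell [184.8 219.3] (18.024127960205078, 20.5328426361084)
[[435.9 214.8  83. ]] scale mm/px 432.8268687737249
top depth heights: board 23.42268663996356 counter 69.24761791866126
side depth heights: board 25.044449959178564 counter 69.63359400776983
(182, 221) [[434.7 234.   31.6]]
(240, 211) [[449.9  -5.7 218.1]]
(247, 211) [[457.1 -30.2 164. ]]
(232, 211) [[457.4  25.9 162.9]]
(255, 212) [[453.3 -60.  163.7]]
(290, 213) [[ 430.3 -178.1  310.2]]
(232, 125) [[784.1  26.4 189.6]]
(181, 181) [[597.2 240.4  42.1]]
(190, 145) [[753.8 209.5  25.9]]
(168, 184) [[589.3 297.6  20.4]]
```

View pics/crop1.png

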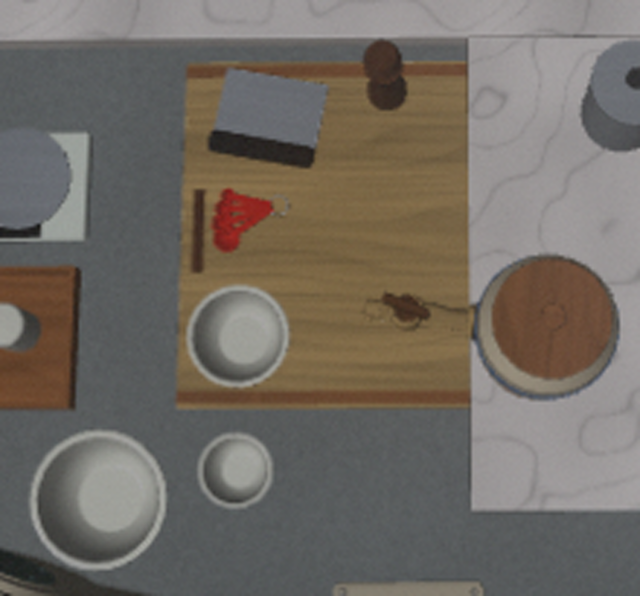

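The crop shows the mid-sized bowl at (238,336), bowl-like ones (98,500) large and (235,470) small; spout end at (373,309), dark key wing at (405,307), slightly off the tap line. Now precise poses.

```bash
python3 - <<'E'
from h import *
np.set_printoptions(suppress=True,precision=1)
ims={'top':dict(np.load('top.npz')),'side':dict(np.load('side.npz'))}
def circ(P):
    A=np.c_[2*P[:,:2],np.ones(len(P))]; x=np.linalg.lstsq(A,(P[:,:2]**2).sum(1),rcond=None)[0]
    return x[:2],np.sqrt(x[2]+x[:2]@x[:2])
for n,im in ims.items():
    C=cloud(im); Z=C[...,2]
    # bowl rim
    near=lambda x,y,r:np.hypot(C[...,0]-x,C[...,1]-y)<r
    m=near(432,232,100)&(Z>79)&(Z<95)
    P=C[m]; print(n,'rim pts',len(P),'z',np.median(P[:,2]),np.percentile(P[:,2],95),circ(P))
    # wing : dark pixels above 190
    hsv=cv2.cvtColor(im['pixels'],cv2.COLOR_RGB2HSV)
    m=near(450,0,60)&(Z>195)&(Z<240)
    vs,us=np.nonzero(m); P=C[m]
    print(n,'wing px',len(P),us.min(),us.max(),vs.min(),vs.max(),'z',np.percentile(P[:,2],[5,50,95]))
    t=P[P[:,2]>np.percentile(P[:,2],95)-8][:,:2]; c=t.mean(0); w,V=np.linalg.eigh(np.cov((t-c).T)); pr=(t-c)@V
    print(' centre',c,'mid',V@((pr.max(0)+pr.min(0))/2)+c,'ext',np.ptp(pr,0),'dir',np.degrees(np.arctan2(V[1,1],V[0,1])))
    m=near(455,20,100)&(Z>140)&(Z<172)&(C[...,1]>-70); P=C[m]
    print(' tap',len(P),'yrange',P[:,1].min(),P[:,1].max()); f=np.polyfit(P[:,1],P[:,0],1); print(' tap line x at y=0, slope',f)
    m=near(430,-180,110)&(Z>300)&(Z<318); P=C[m];
    if len(P): h=cv2.convexHull(P[:,:2].astype(np.float32)); print(' lid',cv2.minEnclosingCircle(h),P[:,:2].mean(0))
    m=near(430,-180,110)&(Z>120)&(Z<200)&(C[...,1]<-80);P=C[m];print(' body',len(P),circ(P) if len(P)>10 else'')
    for nm,x,y,r in(('spoons',597,240,80),):
        m=near(x,y,r)&(hsv[...,1]>150)&(im['pixels'][...,0]>120)&(im['pixels'][...,1]<80); P=C[m]; print(nm,P.min(0),P.max(0))
    m=near(784,26,60)&(Z>60);P=C[m];print('mill',P.min(0),P.max(0))
    b=near(600,120,400)&(np.abs(Z-25)<6);P=C[b];print('board/surf',np.percentile(P,[1,99],axis=0))
E
```

```text
top rim pts 164 z 83.18761297588594 89.48790926517043 (array([432.3, 229.2]), np.float64(65.37084320065004))
top wing px 67 231 247 206 214 z [201.3 218.9 225.1]
 centre [455.   -1.2] mid [455.   -2.2] ext [11.6 60.8] dir 68.69592536976063
 tap 176 yrange -67.69992934282013 53.24339205901956
 tap line x at y=0, slope [  0.1 451.6]
 lid ((428.5560607910156, -178.36817932128906), 14.608002662658691) [ 428.9 -178. ]
 body 60 (array([ 433.5, -176.4]), np.float64(91.82408658231482))
spoons [556.1 192.2  20. ] [646.2 275.4  49.1]
mill [763.5   7.9  60.7] [811.   56.5 198.6]
board/surf [[338.5 -80.6  19.2]
 [833.4 496.   30.7]]
side rim pts 156 z 83.11265943509324 86.93337102769095 (array([433.1, 227.2]), np.float64(65.47589134262564))
side wing px 78 233 241 162 176 z [198.7 218.2 224. ]
 centre [455.1  -5. ] mid [455.3  -3.2] ext [12.4 62.2] dir 67.61994307441407
 tap 1 yrange 2.0411398585150664 2.0411398585150664
 tap line x at y=0, slope [117.1 239. ]
 lid ((429.7857971191406, -178.00735473632812), 17.693309783935547) [ 430.1 -181.5]
 body 726 (array([ 429.9, -177.9]), np.float64(88.86144265557292))
spoons [560.8 191.   20.5] [644.2 290.6  42. ]
mill [764.5   2.   60.5] [818.1  51.5 197. ]
board/surf [[263.5 -44.6  19.9]
 [833.4 500.1  30.7]]<stdin>:21: RankWarning: Polyfit may be poorly conditioned
```

```bash
cat >> h.py <<'E'
def plan(pos,yaw,tilt=0.,n=4):
    """n equal turn rows first, then the shift in the turned axes (fractions, whole)."""
    s=read_state(); R0=Ro.from_euler('xyz',s['tool_rot'])
    R1=Ro.from_euler('xyz',[np.pi,0,yaw])*Ro.from_euler('x',tilt)
    rv=(R0.inv()*R1).as_rotvec(); d=R1.inv().apply(np.array(pos)-s['eef_pos'])
    print('clock %.2f'%s['clock'],'pos',s['eef_pos'].round(1),'rot',s['tool_rot'].round(3),'F',s['force'].round(1),'w %.1f'%s['width'])
    print('turn rad',rv.round(3),'per row frac',(rv/2/n).round(4),'| shift mm',d.round(1),'frac',(d/500).round(4),'now-axes',(R0.inv().apply(np.array(pos)-s['eef_pos'])/500).round(4))
E
python3 - <<'E'
from h import *
plan([432.5,401,310],np.pi,.44,5)
E
```

```text
clock 0.10 pos [280.1 586.3 403.9] rot [-3.14  -0.     2.696] F [ 0.  -0.6  0.7] w 85.3
turn rad [ 0.431 -0.098 -0.438] per row frac [ 0.0431 -0.0098 -0.0438] | shift mm [-152.4 -127.6  163.8] frac [-0.3048 -0.2553  0.3277] now-axes [-0.4348 -0.2026  0.1881]
```

>>> jog_arm([
  [0.3, 0, 0, 0, 0.043, -0.01, -0.044],
  [0.3, 0, 0, 0, 0.043, -0.01, -0.044],
  [0.3, 0, 0, 0, 0.043, -0.01, -0.044],
  [0.3, 0, 0, 0, 0.043, -0.01, -0.044],
  [0.3, 0, 0, 0, 0.043, -0.01, -0.044],
  [0.3, -0.076, -0.064, 0.08, 0, 0, 0],
  [0.3, -0.076, -0.064, 0.08, 0, 0, 0],
  [0.3, -0.076, -0.064, 0.08, 0, 0, 0],
  [0.3, -0.076, -0.064, 0.08, 0, 0, 0],
  [0.3, 0, 0, 0, 0, 0, 0],
])

```text
clock: 1.35
eef_pos: [433.2, 400.8, 314.6]
tool_rot: [-2.696, 0.002, 3.134]
force: [0.3, 1.1, -0.3]
width: 55.3
gripper_force: 0.0
```

```bash
python3 - <<'E'
from h import *
plan([432.5,358.5,219.3],np.pi,.44,1)
im=grab('side')
a=im['pixels'][80:240,130:300]; cv2.imwrite('pics/s1.png',cv2.resize(a,(638,600),interpolation=cv2.INTER_CUBIC)[:,:,::-1])
E
```

```text
clock 1.35 pos [433.2 400.8 314.6] rot [-2.696e+00  2.000e-03  3.134e+00] F [ 0.3  1.1 -0.3] w 55.3
turn rad [-0.005 -0.001 -0.008] per row frac [-0.0026 -0.0005 -0.0038] | shift mm [  0.7   2.3 104.3] frac [0.0014 0.0046 0.2085] now-axes [0.0013 0.0057 0.2085]
```

View pics/s1.png

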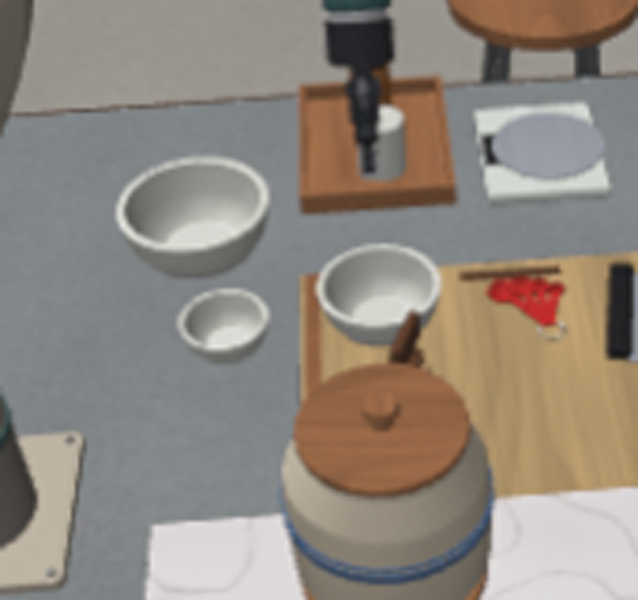

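The picture shows the gripper (fingers about (370,150)) behind the middle bowl's rim (378,250), in line with it. Go down along the wall and pinch.

>>> jog_arm([
  [0.3, 0.001, 0.005, 0.07, 0, 0, 0],
  [0.3, 0, 0, 0.07, 0, 0, 0],
  [0.3, 0, 0, 0.04, 0, 0, 0],
  [0.3, 0, 0, 0.028, 0, 0, 0],
  [-0.3, 0, 0, 0, 0, 0, 0],
  [-0.6, 0, 0, 0, 0, 0, 0],
  [-1, 0, 0, 0, 0, 0, 0],
  [-1, 0, 0, 0, 0, 0, 0],
  [-1, 0, 0, 0, 0, 0, 0],
])

```text
clock: 2.52
eef_pos: [429.5, 365.7, 221.0]
tool_rot: [-2.706, 0.003, -3.139]
force: [-0.1, 0.8, -3.2]
width: 8.1
gripper_force: 59.6
```

```bash
cat >> h.py <<'E'
def bowl(x,y):
    for n in('top','side'):
        im=grab(n);C=cloud(im);Z=C[...,2]; d=np.hypot(C[...,0]-x,C[...,1]-y); hsv=cv2.cvtColor(im['pixels'],cv2.COLOR_RGB2HSV)
        P=C[(d<85)&(Z>76)&(Z<100)&(hsv[...,1]<50)&(hsv[...,2]>130)]
        if len(P)<20: print(n,'few',len(P)); continue
        A=np.c_[2*P[:,:2],np.ones(len(P))]
        for _ in range(4):
            c=np.linalg.lstsq(A,(P[:,:2]**2).sum(1),rcond=None)[0]; r=np.sqrt(c[2]+c[:2]@c[:2]); e=np.abs(np.hypot(*(P[:,:2]-c[:2]).T)-r); k=e<8; P=P[k];A=A[k]
        pl=np.linalg.lstsq(np.c_[P[:,:2]-c[:2],np.ones(len(P))],P[:,2],rcond=None)[0]
        print(n,'rim',c[:2].round(1),'r %.1f'%r,'plane slopes,z',pl.round(3),len(P))
E
python3 -c "
from h import *
bowl(432,228); plan([462,187,219],np.pi,.44,1)"
```

```text
top rim [429.1 235. ] r 65.3 plane slopes,z [ 4.0000e-03 -8.6000e-02  8.5348e+01] 165
side rim [430.  231.9] r 65.0 plane slopes,z [ 1.6000e-02 -9.9000e-02  8.6015e+01] 159
clock 2.62 pos [429.4 365.3 220.9] rot [-2.705e+00  2.000e-03 -3.139e+00] F [-0.4  0.3 -3.1] w 7.7
turn rad [0.003 0.003 0.001] per row frac [0.0016 0.0015 0.0005] | shift mm [ -32.6 -160.5   77.7] frac [-0.0651 -0.321   0.1554] now-axes [-0.0643 -0.3215  0.1546]
```

```bash
python3 -c "
from h import *
plan([429.4,353.1,237],np.pi,.35,2);plan([462,164.2,236],np.pi,.35,2)"
```

```text
clock 2.62 pos [429.4 365.3 220.9] rot [-2.705e+00  2.000e-03 -3.139e+00] F [-0.4  0.3 -3.1] w 7.7
turn rad [-0.087  0.003  0.001] per row frac [-0.0217  0.0007  0.0003] | shift mm [  0.  -17.  -10.9] frac [ 0.0001 -0.0339 -0.0218] now-axes [ 0.0001 -0.0357 -0.0188]
clock 2.62 pos [429.4 365.3 220.9] rot [-2.705e+00  2.000e-03 -3.139e+00] F [-0.4  0.3 -3.1] w 7.7
turn rad [-0.087  0.003  0.001] per row frac [-0.0217  0.0007  0.0003] | shift mm [ -32.6 -194.1   54.8] frac [-0.0651 -0.3881  0.1096] now-axes [-0.0643 -0.3772  0.143 ]
```

>>> jog_arm([
  [-1, 0, -0.016, -0.018, -0.011, 0, 0],
  [-1, 0, -0.018, -0.004, -0.0325, 0, 0],
  [-1, -0.005, -0.026, 0.01, 0, 0, 0],
  [-1, -0.009, -0.05, 0.0185, 0, 0, 0],
  [-1, -0.01, -0.055, 0.0205, 0, 0, 0],
  [-1, -0.01, -0.055, 0.0205, 0, 0, 0],
  [-1, -0.01, -0.055, 0.0205, 0, 0, 0],
  [-1, -0.01, -0.055, 0.0205, 0, 0, 0],
  [-1, -0.008, -0.04, 0.0145, 0, 0, 0],
  [-1, -0.003, -0.018, 0.0065, 0, 0, 0],
])

```text
clock: 3.88
eef_pos: [462.5, 163.5, 237.2]
tool_rot: [-2.79, 0.002, 3.141]
force: [0.2, -0.1, -5.2]
width: 7.9
gripper_force: 60.0
```

```bash
python3 - <<'E'
from h import *
bowl(462,46); plan([462,164.2,229.6],np.pi,.35,1)
T=dict(np.load('top.npz'));cv2.imwrite('pics/t2.png',cv2.resize(T['pixels'][130:280,150:320],(680,600),interpolation=cv2.INTER_CUBIC)[:,:,::-1])
E
```

```text
top rim [462.5  44.3] r 65.5 plane slopes,z [ 5.000e-03 -9.000e-03  9.096e+01] 150
side rim [462.5  41. ] r 64.7 plane slopes,z [-1.9000e-02 -8.2000e-02  9.1416e+01] 108
clock 3.98 pos [462.4 164.4 237.2] rot [-2.790e+00  2.000e-03 -3.141e+00] F [-1.2  0.4 -4.9] w 7.6
turn rad [-0.001  0.002 -0.   ] per row frac [-0.0007  0.0009 -0.0001] | shift mm [0.4 2.4 7.2] frac [0.0008 0.0049 0.0143] now-axes [0.0009 0.0049 0.0143]
```

View pics/t2.png

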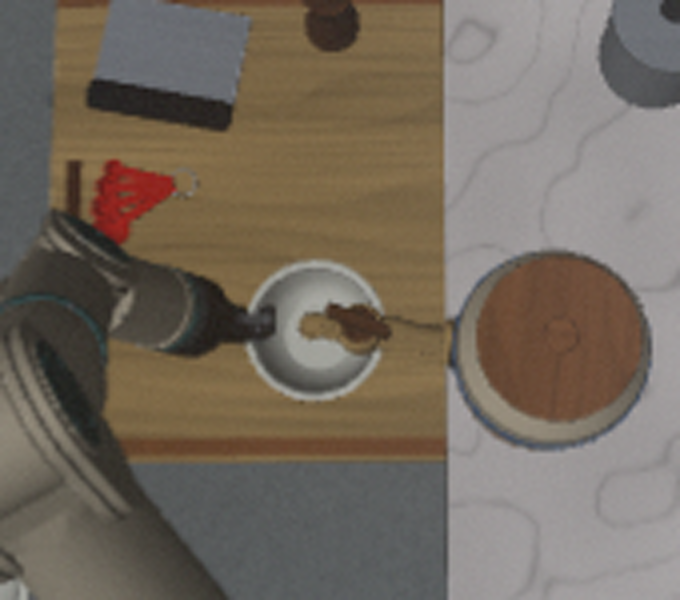

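The picture shows the bowl (rim centre about (313,330)) held level under the spout (315,325). Lower it, release partly, and retreat.

>>> jog_arm([
  [-1, 0, 0.0028, 0.0075, 0, 0, 0],
  [-1, 0, 0.0026, 0.007, 0, 0, 0],
  [-1, 0, 0, 0, 0, 0, 0],
  [-0.7, 0, 0, 0, 0, 0, 0],
  [-0.4, 0, 0, 0, 0, 0, 0],
  [-0.3, 0, 0, 0, 0, 0, 0],
  [-0.3, 0, 0, -0.03, 0, 0, 0],
  [-0.3, 0, 0, -0.07, 0, 0, 0],
  [-0.3, 0, 0, -0.1, 0, 0, 0],
  [-0.3, 0, 0, -0.1, 0, 0, 0],
])

```text
clock: 5.22
eef_pos: [461.7, 216.9, 371.7]
tool_rot: [-2.79, 0.001, -3.14]
force: [1.4, 1.2, -1.4]
width: 29.9
gripper_force: 0.0
```

```bash
python3 - <<'E'
from h import *
np.set_printoptions(suppress=True,precision=1)
bowl(462,46)
for n in('top','side'):
    im=dict(np.load(n+'.npz'));C=cloud(im);Z=C[...,2]
    near=lambda x,y,r:np.hypot(C[...,0]-x,C[...,1]-y)<r
    P=C[near(456,0,60)&(Z>208)&(Z<232)]; t=P[:,:2]; c=t.mean(0); w,V=np.linalg.eigh(np.cov((t-c).T)); pr=(t-c)@V
    print(n,len(P),' centre',c,'mid',V@((pr.max(0)+pr.min(0))/2)+c,'ext',np.ptp(pr,0),'dir',np.degrees(np.arctan2(V[1,1],V[0,1])),'ztop',np.percentile(P[:,2],[50,90]))
    P=C[near(455,20,100)&(Z>140)&(Z<172)&(C[...,1]>-75)]
    if len(P)>30: print('tapline',np.polyfit(P[:,1],P[:,0],1).round(3)); e=P[P[:,1]>30]; print('spout pts',len(e),e.mean(0),e[:,1].max())
plan([455.2,-2.7,480],np.radians(68),0,5)
print(read_state()['qpos'].round(2))
E
```

```text
top rim [463.3  46.8] r 65.5 plane slopes,z [-0.   0.  82.3] 154
side rim [463.4  44.1] r 65.2 plane slopes,z [-0.  -0.  82.9] 71
top 62  centre [453.9  -2.6] mid [454.7  -2.4] ext [12.4 60.8] dir 68.35601625860983 ztop [220.8 225.4]
tapline [  0.1 451.2]
spout pts 31 [460.3  41.9 153. ] 53.40986353264997
side 63  centre [455.5  -7.2] mid [456.   -3.6] ext [12.5 63.3] dir 68.17956800038033 ztop [220.8 223.3]
clock 5.33 pos [463.1 219.2 374.7] rot [-2.8  0.  -3.1] F [-0.3 -0.4 -1. ] w 30.2
turn rad [-0.2  0.3  1.9] per row frac [-0.   0.   0.2] | shift mm [-208.7   75.8 -105.3] frac [-0.4  0.2 -0.2] now-axes [ 0.  -0.5 -0. ]
[-0.6  0.5  0.   1.9  0.3  1.   0.8]
```

Bowl stands level under the spout. Next, the key: untilt, turn, go above it.

```bash
python3 - <<'E'
from h import *
np.set_printoptions(suppress=True,precision=4)
plan([455.2,-3,440],np.radians(68.2),0,12)
E
```

```text
clock 5.33 pos [463.1 219.2 374.7] rot [-2.797  0.01  -3.137] F [-0.3 -0.4 -1. ] w 30.2
turn rad [-0.217  0.343  1.931] per row frac [-0.0091  0.0143  0.0805] | shift mm [-209.2   75.2  -65.3] frac [-0.4184  0.1504 -0.1306] now-axes [ 0.0162 -0.4624  0.027 ]
```

>>> jog_arm([
  [0.2, 0, -0.041, -0.113, 0, 0, 0],
  [0.2, 0, 0, 0, -0.009, 0.0143, 0.0805],
  [0.2, 0, 0, 0, -0.009, 0.0143, 0.0805],
  [0.2, 0, 0, 0, -0.009, 0.0143, 0.0805],
  [0.2, 0, 0, 0, -0.009, 0.0143, 0.0805],
  [0.2, 0, 0, 0, -0.009, 0.0143, 0.0805],
  [0.2, 0, 0, 0, -0.009, 0.0143, 0.0805],
  [0.2, 0, 0, 0, -0.009, 0.0143, 0.0805],
  [0.2, 0, 0, 0, -0.009, 0.0143, 0.0805],
  [0.2, 0, 0, 0, -0.009, 0.0143, 0.0805],
])

```text
clock: 6.58
eef_pos: [461.6, 216.3, 429.6]
tool_rot: [-3.059, 0.076, 1.668]
force: [-0.5, -0.1, -0.6]
width: 51.1
gripper_force: 0.0
```

```bash
python3 - <<'E'
from h import *
np.set_printoptions(suppress=True,precision=4)
plan([455.2,-3,440],np.radians(68.2),0,3)
print(read_state()['qpos'].round(2))
E
```

```text
clock 6.58 pos [461.6 216.3 429.6] rot [-3.059  0.076  1.668] F [-0.5 -0.1 -0.6] w 51.1
turn rad [-0.063  0.094  0.474] per row frac [-0.0104  0.0157  0.0789] | shift mm [-206.    75.5  -10.4] frac [-0.412   0.151  -0.0209] now-axes [-0.4356 -0.0539  0.0167]
[-0.73  0.44  0.32  1.83 -0.11  0.99 -0.27]
```

>>> jog_arm([
  [0.2, 0, 0, 0, -0.0104, 0.0157, 0.0789],
  [0.2, 0, 0, 0, -0.0104, 0.0157, 0.0789],
  [0.2, 0, 0, 0, -0.0104, 0.0157, 0.0789],
  [0.2, -0.08, 0.03, -0.004, 0, 0, 0],
  [0.2, -0.1, 0.036, -0.005, 0, 0, 0],
  [0.2, -0.1, 0.036, -0.005, 0, 0, 0],
  [0.2, -0.08, 0.03, -0.004, 0, 0, 0],
  [0.2, -0.052, 0.019, -0.002, 0, 0, 0],
  [0.2, 0, 0, 0, 0, 0, 0],
])

```text
clock: 7.7
eef_pos: [456.2, -4.9, 439.9]
tool_rot: [-3.141, 0.0, 1.191]
force: [-0.4, 0.3, 0.3]
width: 51.3
gripper_force: 0.0
```

```bash
python3 - <<'E'
from h import *
np.set_printoptions(suppress=True,precision=4)
plan([455.2,-3,367],np.radians(68.2),0,1)
s=read_state();print(s['qpos'].round(2),s['torque'].round(2))
E
```

```text
clock 7.70 pos [456.2  -4.9 439.9] rot [-3.141  0.     1.191] F [-0.4  0.3  0.3] w 51.3
turn rad [-0.001  0.     0.001] per row frac [-0.0003  0.0002  0.0005] | shift mm [ 1.4 -1.7 72.9] frac [ 0.0029 -0.0033  0.1457] now-axes [ 0.0029 -0.0032  0.1457]
[-0.41  0.33  0.47  2.   -0.2   0.86 -0.2 ] [ 0.01  0.01 -0.05]
```

>>> jog_arm([
  [0.0, 0.003, -0.0033, 0.05, 0, 0, 0],
  [0.0, 0, 0, 0.05, 0, 0, 0],
  [0.0, 0, 0, 0.03, 0, 0, 0],
  [0.0, 0, 0, 0.014, 0, 0, 0],
  [-0.4, 0, 0, 0, 0, 0, 0],
  [-0.55, 0, 0, 0, 0, 0, 0],
  [-0.65, 0, 0, 0, 0, 0, 0],
  [-0.7, 0, 0, 0, 0, 0, 0],
])

```text
clock: 8.7
eef_pos: [456.7, -0.4, 368.8]
tool_rot: [3.139, -0.002, 1.197]
force: [3.3, -0.9, 0.9]
width: 13.2
gripper_force: 1.2
```

>>> jog_arm([
  [-0.8, 0, 0, 0, 0, 0, 0],
  [-1, 0, 0, 0, 0, 0, 0],
  [-1, 0, 0, 0, 0, 0, 0],
])

```text
clock: 9.07
eef_pos: [457.0, -0.5, 368.8]
tool_rot: [3.138, -0.002, 1.197]
force: [4.9, -1.6, 5.6]
width: 11.1
gripper_force: 59.6
```

```bash
python3 - <<'E'
from h import *
np.set_printoptions(suppress=True,precision=4)
plan([455.2,-3,367],np.radians(68.2),0,1)
s=read_state();print(s['qpos'].round(2),s['torque'].round(2))
E
```

```text
clock 9.07 pos [457.   -0.5 368.8] rot [ 3.138 -0.002  1.197] F [ 4.9 -1.6  5.6] w 11.1
turn rad [ 0.003 -0.002  0.006] per row frac [ 0.0017 -0.001   0.0032] | shift mm [-3.  -0.7  1.8] frac [-0.0059 -0.0014  0.0036] now-axes [-0.0059 -0.0015  0.0036]
[-0.36  0.44  0.42  2.09 -0.28  0.67 -0.13] [-0.32 -1.03  0.02]
```

>>> jog_arm([
  [-0.55, 0, 0, 0, 0, 0, 0],
  [-0.55, 0, 0, 0, 0, 0, 0],
  [-0.55, 0, 0, 0, 0, 0, 0],
])

```text
clock: 9.45
eef_pos: [455.1, -0.1, 367.6]
tool_rot: [-3.139, -0.0, 1.197]
force: [0.1, -0.1, 0.1]
width: 19.4
gripper_force: 0.0
```

```bash
python3 - <<'E'
from h import *
plan([455.2,-3,367],np.radians(68.2),0,1)
E
```

```text
clock 9.45 pos [ 4.551e+02 -1.000e-01  3.676e+02] rot [-3.139 -0.     1.197] F [ 0.1 -0.1  0.1] w 19.4
turn rad [-0.003 -0.     0.007] per row frac [-0.0013 -0.0001  0.0034] | shift mm [-2.7  1.2  0.6] frac [-0.0053  0.0024  0.0013] now-axes [-0.0053  0.0023  0.0013]
```

>>> jog_arm([
  [-0.55, -0.0055, 0.0045, 0, 0, 0, 0.0034],
  [-0.55, 0, 0, 0, 0, 0, 0],
  [-0.7, 0, 0, 0, 0, 0, 0],
  [-0.8, 0, 0, 0, 0, 0, 0],
  [-1, 0, 0, 0, 0, 0, 0],
  [-1, 0, 0, 0, 0, 0, 0],
])

```text
clock: 10.2
eef_pos: [456.7, -3.6, 368.0]
tool_rot: [-3.141, -0.001, 1.19]
force: [-1.3, 0.4, -1.7]
width: 11.2
gripper_force: 59.5
```

```bash
python3 - <<'E'
from h import *
plan([456.2,-3.5,367],np.radians(68.2),0,1);print(read_state()['torque'])
E
```

```text
clock 10.20 pos [456.7  -3.6 368. ] rot [-3.141e+00 -1.000e-03  1.190e+00] F [-1.3  0.4 -1.7] w 11.2
turn rad [-0.001 -0.001 -0.   ] per row frac [-0.0005 -0.0004 -0.0001] | shift mm [-0.1 -0.5  1. ] frac [-0.0002 -0.0011  0.0019] now-axes [-0.0002 -0.0011  0.0019]
[0.06053148 0.21395878 0.0589258 ]
```

>>> jog_arm([
  [-1, 0, 0, 0.001, 0, 0, 0.04],
  [-1, 0, 0, 0.003, 0, 0, 0.05],
  [-1, 0, 0, 0.003, 0, 0, 0.05],
  [-1, 0, 0, 0.003, 0, 0, 0.05],
  [-1, 0, 0, 0.003, 0, 0, 0.05],
])

```text
clock: 10.82
eef_pos: [456.5, -3.7, 363.0]
tool_rot: [-3.139, -0.001, 0.707]
force: [-6.7, 1.3, 19.8]
width: 10.8
gripper_force: 62.6
```

>>> jog_arm([
  [-1, 0, 0, 0.002, 0, 0, 0.05],
  [-1, 0, 0, 0.002, 0, 0, 0.05],
  [-1, 0, 0, 0.002, 0, 0, 0.05],
  [-1, 0, 0, 0.002, 0, 0, 0.05],
])

```text
clock: 11.32
eef_pos: [456.5, -3.8, 359.7]
tool_rot: [-3.138, -0.001, 0.308]
force: [-10.7, 1.5, 37.8]
width: 10.8
gripper_force: 65.2
```

```bash
python3 - <<'E'
from h import *
np.set_printoptions(suppress=True,precision=1)
print(read_state()['torque'])
bowl(462,46)
for n in('top','side'):
    im=dict(np.load(n+'.npz'))
S=dict(np.load('side.npz'));a=S['pixels'][120:260,150:300]; T=dict(np.load('top.npz'))['pixels'][150:290,200:350]
cv2.imwrite('pics/s3.png',cv2.resize(np.hstack([a,T]),(800,373),interpolation=cv2.INTER_CUBIC)[:,:,::-1])
E
```

```text
[0.3 2.3 0.2]
top rim [454.9  39.6] r 55.6 plane slopes,z [-0.2 -0.2 67.9] 23
side rim [469.6  46.1] r 59.5 plane slopes,z [ 0.1  0.  79.1] 64
```

View pics/s3.png

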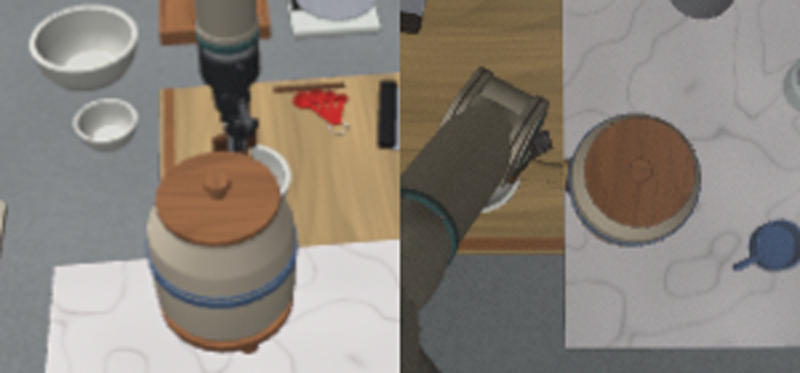

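The picture shows the gripper on the key with the wing (brown, (235,138)) now nearly across; force is rising. Turn more with little extra sinking to let it settle.

>>> jog_arm([
  [-1, 0, 0, 0, 0, 0, 0.02],
  [-1, 0, 0, 0, 0, 0, 0.02],
  [-1, 0, 0, 0, 0, 0, 0.02],
])

```text
clock: 11.8
eef_pos: [456.4, -3.8, 359.8]
tool_rot: [-3.137, -0.001, 0.19]
force: [-9.9, 2.3, 29.4]
width: 11.3
gripper_force: 64.1
```

```bash
python3 - <<'E'
from h import *
S=grab('side'); a=S['pixels'][145:205,200:280]
cv2.imwrite('pics/s4.png',cv2.resize(a,(800,600),interpolation=cv2.INTER_CUBIC)[:,:,::-1])
for q in([456,-3,0],): 
    for z in(174,180,190,214,224): print(z,(proj(S,[456,-3,z])[0]-[200,145])*10)
for a_ in(-8,10.9,68):
    u=np.array([np.cos(np.radians(a_)),np.sin(np.radians(a_)),0])*31
    print(a_,[((proj(S,np.array([456,-3,z])+s*u)[0]-[200,145])*10).round() for z in(214,) for s in(-1,1)])
E
```

```text
174 [378.63585477 325.76608777]
180 [377.82791373 313.69294315]
190 [376.47019505 293.39647971]
214 [373.1537321  243.77690957]
224 [371.74723076 222.71538136]
-8 [array([285., 242.]), array([461., 246.])]
10.9 [array([287., 262.]), array([459., 226.])]
68 [array([344., 303.]), array([401., 187.])]
```

View pics/s4.png

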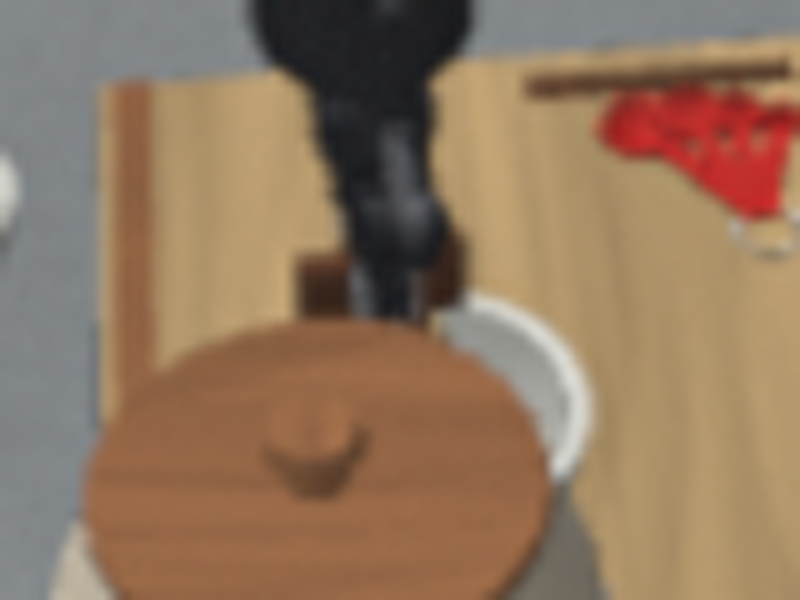

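The picture shows the wing (corners (300,258) and (460,230)) turned with the gripper, about 11° from level across. Finish the turn with more pressing.

>>> jog_arm([
  [-1, 0, 0, 0.0015, 0, 0, 0.035],
  [-1, 0, 0, 0.0015, 0, 0, 0.035],
  [-1, 0, 0, 0.001, 0, 0, 0.035],
])

```text
clock: 12.22
eef_pos: [456.4, -4.1, 359.5]
tool_rot: [-3.135, -0.0, -0.021]
force: [-16.1, 4.4, 55.9]
width: 11.3
gripper_force: 68.0
```

```bash
python3 - <<'E'
from h import *
s=read_state();print(s['torque'],s['qpos'].round(2))
E
```

```text
[0.63277433 3.484073   0.17283047] [-0.57  0.53  0.76  2.1  -0.57  0.72 -1.02]
```

>>> jog_arm([
  [-1, 0, 0, 0, 0, 0, 0.03],
  [-1, 0, 0, 0, 0, 0, 0.03],
  [-1, 0, 0, 0, 0, 0, 0],
  [-1, 0, 0, -0.004, 0, 0, 0],
  [-1, 0, 0, -0.003, 0, 0, 0],
])

```text
clock: 12.85
eef_pos: [456.3, -3.3, 360.0]
tool_rot: [-3.138, 0.001, -0.139]
force: [-2.6, 0.1, 1.6]
width: 10.6
gripper_force: 59.8
```

Force relieved; open gently, lift, move clear and measure.

>>> jog_arm([
  [-0.6, 0, 0, 0, 0, 0, 0],
  [-0.4, 0, 0, 0, 0, 0, 0],
  [-0.2, 0, 0, 0, 0, 0, 0],
  [-0.2, 0, 0, -0.05, 0, 0, 0],
  [-0.2, 0, 0, -0.1, 0, 0, 0],
  [-0.2, 0, 0, -0.1, 0, 0, 0],
  [-0.2, 0, 0.1, 0, 0, 0, 0],
  [-0.2, 0, 0.12, 0, 0, 0, 0],
  [-0.2, 0, 0.12, 0, 0, 0, 0],
  [-0.2, 0, 0.1, 0, 0, 0, 0],
])

```text
clock: 14.1
eef_pos: [425.8, -223.7, 484.0]
tool_rot: [-3.141, -0.001, -0.141]
force: [0.0, 0.5, 1.0]
width: 34.2
gripper_force: 0.0
```

```bash
cat > k.py <<'E'
from h import *
np.set_printoptions(suppress=True,precision=3)
print(read_state()['eef_pos'],read_state()['tool_rot'])
bowl(462,46)
for n in('top','side'):
    im=dict(np.load(n+'.npz'));C=cloud(im);Z=C[...,2]
    near=lambda x,y,r:np.hypot(C[...,0]-x,C[...,1]-y)<r
    P=C[near(456,-3,42)&(Z>198)&(Z<232)]; t=P[:,:2]; c=t.mean(0); w,V=np.linalg.eigh(np.cov((t-c).T)); pr=(t-c)@V
    print(n,len(P),'mid',V@((pr.max(0)+pr.min(0))/2)+c,'ext',np.ptp(pr,0),'dir',np.degrees(np.arctan2(V[1,1],V[0,1])),'z pct',np.percentile(P[:,2],[50,75,90,97]))
    P=C[near(455,20,100)&(Z>140)&(Z<172)&(C[...,1]>-75)]
    if len(P)>30: print('tapline',np.polyfit(P[:,1],P[:,0],1))
S=dict(np.load('side.npz'));a=S['pixels'][145:205,200:280]; T=dict(np.load('top.npz'))['pixels'][185:245,200:280]
cv2.imwrite('pics/k.png',cv2.resize(np.hstack([a,T]),(800,300),interpolation=cv2.INTER_CUBIC)[:,:,::-1])
E
python3 k.py
```

```text
[ 425.758 -223.737  484.007] [-3.141 -0.001 -0.141]
top rim [463.2  46.4] r 65.7 plane slopes,z [-0.    -0.01  82.593] 140
side rim [468.6  45.2] r 60.5 plane slopes,z [ 0.013 -0.004 82.003] 58
top 56 mid [454.334  -1.895] ext [11.888 60.258] dir 171.79933028711275 z pct [212.898 214.839 216.351 218.705]
tapline [  0.132 453.25 ]
side 55 mid [464.778  -6.598] ext [13.748 42.548] dir 174.175522350416 z pct [208.588 213.569 215.064 216.728]
```

View pics/k.png

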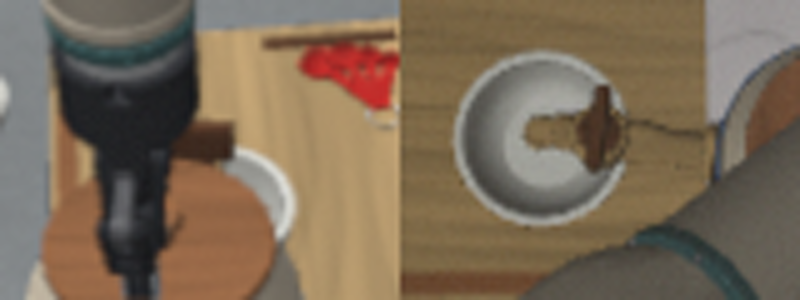

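The view shows the wing across the tap (right half, (600,130)) and the bowl under the spout; the gripper hangs just over the crock lid, so I lift it straight up first, then check the depth closely.

>>> jog_arm([
  [-0.2, 0, 0, -0.1, 0, 0, 0],
  [-0.2, 0, 0, -0.1, 0, 0, 0],
  [-0.2, 0.12, 0, 0, 0, 0, 0],
  [-0.2, 0.12, 0, 0, 0, 0, 0],
  [-0.2, 0.1, 0, 0, 0, 0, 0],
  [-0.2, 0, 0, 0, 0, 0, 0],
])

```text
clock: 14.95
eef_pos: [598.3, -243.9, 580.9]
tool_rot: [-3.141, 0.003, -0.136]
force: [-0.8, 0.9, -0.1]
width: 34.1
gripper_force: 0.0
```

```bash
cat > m.py <<'E'
from h import *
np.set_printoptions(suppress=True,precision=2)
print(read_state()['eef_pos'],read_state()['force'])
for n in('top','side'):
    L=[cloud(grab(n)) for _ in range(4)]; C=np.nanmedian(L,axis=0); Z=C[...,2]
    im=dict(np.load(n+'.npz')); 
    d=C[...,:2]-[455.3,-2.8]; a=np.radians(-8.2); u=d@[np.cos(a),np.sin(a)]; v=d@[-np.sin(a),np.cos(a)]; r=np.hypot(u,v)
    w=(abs(u)<29)&(abs(v)<5)&(Z>205); print(n,'wing top pts',np.sort(Z[w]))
    print(' barrel/shoulder v,r,z',np.c_[v,r,Z][(r<26)&(abs(v)>8)&(Z>160)&(Z<200)])
    c=(np.hypot(C[...,0]-430,C[...,1]+178)<14)&(Z>300); print(' knob z',np.median(Z[c]) if c.any() else '', 'counter',np.nanmedian(Z[abs(Z-70)<6]))
    t=C[np.isfinite(Z)&(abs(v)<5)&(abs(u)<40)&(Z>198)]; cc=t[:,:2].mean(0); e,V=np.linalg.eigh(np.cov((t[:,:2]-cc).T)); pr=(t[:,:2]-cc)@V
    print(' dir',np.degrees(np.arctan2(V[1,1],V[0,1])),V@((pr.max(0)+pr.min(0))/2)+cc,np.ptp(pr,0))
E
python3 m.py
```

```text
[ 598.28 -243.86  580.94] [-0.79  0.94 -0.06]
top wing top pts []Traceback (most recent call last):
  File "m.py", line 9, in <module>
    print(' barrel/shoulder v,r,z',np.c_[v,r,Z][(r<26)&(abs(v)>8)&(Z>160)&(Z<200)])
                                   ~~~~~~~~~~~~^^^^^^^^^^^^^^^^^^^^^^^^^^^^^^^^^^^
IndexError: boolean index did not match indexed array along axis 1; size of axis is 1536 but size of corresponding boolean axis is 512
```

```bash
sed -i 's/np.c_\[v,r,Z\]/np.dstack([v,r,Z])/' m.py; python3 - <<'E'
from h import *
plan([400,400,560],-.138,0,1)
E
```

```text
clock 15.15 pos [ 593.5 -245.6  584.3] rot [-3.14   0.    -0.141] F [ 0.3 -0.1  0.3] w 34.1
turn rad [-0.001  0.    -0.003] per row frac [-0.0006  0.     -0.0016] | shift mm [-280.4 -612.8   24.3] frac [-0.5609 -1.2256  0.0486] now-axes [-0.5648 -1.2237  0.05  ]
```

>>> jog_arm([
  [-0.2, 0, 0, 0, 0, 0, -0.085],
  [-0.2, 0, 0, 0, 0, 0, -0.085],
  [-0.2, 0, 0, 0, 0, 0, -0.085],
  [-0.2, 0, 0, 0, 0, 0, -0.085],
  [-0.2, 0, 0, 0, 0, 0, -0.085],
  [-0.2, 0, 0, 0, 0, 0, -0.085],
  [-0.2, 0, 0, 0, 0, 0, -0.085],
  [-0.2, 0, 0, 0, 0, 0, -0.085],
])

```text
clock: 16.15
eef_pos: [593.3, -245.3, 585.1]
tool_rot: [3.141, -0.001, 1.225]
force: [-0.1, 0.3, -0.7]
width: 34.1
gripper_force: 0.0
```

```bash
python3 - <<'E'
from h import *
y=read_state()['tool_rot'][2]
plan([400,400,560],y,0,1)
E
```

```text
clock 16.15 pos [ 593.3 -245.3  585.1] rot [ 3.141e+00 -1.000e-03  1.225e+00] F [-0.1  0.3 -0.7] w 34.1
turn rad [ 0.001 -0.001 -0.   ] per row frac [ 0.0005 -0.0007 -0.    ] | shift mm [ 541.5 -400.5   25.1] frac [ 1.0831 -0.8011  0.0501] now-axes [ 1.083  -0.8011  0.0508]
```

>>> jog_arm([
  [-0.2, 0.06, -0.045, 0, 0, 0, 0],
  [-0.2, 0.09, -0.067, 0, 0, 0, 0],
  [-0.2, 0.09, -0.067, 0, 0, 0, 0],
  [-0.2, 0.09, -0.067, 0, 0, 0, 0],
  [-0.2, 0.09, -0.067, 0, 0, 0, 0],
  [-0.2, 0.09, -0.067, 0, 0, 0, 0],
  [-0.2, 0.09, -0.067, 0, 0, 0, 0],
  [-0.2, 0.09, -0.067, 0, 0, 0, 0],
  [-0.2, 0.09, -0.067, 0, 0, 0, 0],
  [-0.2, 0.09, -0.067, 0, 0, 0, 0],
])

```text
clock: 17.4
eef_pos: [438.0, 274.8, 585.4]
tool_rot: [3.141, -0.003, 1.22]
force: [0.2, 0.1, -0.1]
width: 34.3
gripper_force: 0.0
```

>>> jog_arm([
  [-0.2, 0.09, -0.067, 0, 0, 0, 0],
  [-0.2, 0.09, -0.067, 0, 0, 0, 0],
  [-0.2, 0, 0, 0, 0, 0, 0],
])

```text
clock: 17.77
eef_pos: [404.4, 385.8, 584.3]
tool_rot: [-3.139, -0.002, 1.229]
force: [0.7, -0.1, -1.0]
width: 34.2
gripper_force: 0.0
```

```bash
python3 m.py
```

```text
[404.37 385.85 584.26] [ 0.67 -0.05 -1.01]
top wing top pts [207.05 208.74 209.05 209.83 210.8  210.86 210.91 211.19 211.28 211.32
 211.44 211.84 211.87 212.01 212.06 212.21 212.51 212.82 213.04 213.06
 213.14 213.28 213.43 213.46 213.61 213.66 213.7  213.76 213.84 214.25
 214.44 214.55 214.74 214.87 214.88 214.93 215.01 215.17 215.37 215.68
 215.74 216.18 216.35 216.38 216.72]
 barrel/shoulder v,r,z [[ 12.71  22.62 166.86]
 [ 15.61  20.89 171.06]
 [ 11.67  18.08 175.42]
 [-10.31  20.07 173.33]
 [ 23.1   25.39 160.49]
 [ 18.66  20.92 172.44]
 [ 14.47  16.95 181.05]
 [ 11.    14.73 177.66]
 [-11.09  16.88 178.98]
 [-14.44  20.32 171.37]
 [ 22.04  22.77 168.55]
 [ 18.14  19.05 171.97]
 [ 14.04  15.04 179.08]
 [ 10.32  11.85 179.91]
 [-11.56  14.8  177.44]
 [-15.01  18.31 172.02]
 [-18.38  22.01 163.8 ]
 [ 25.54  25.64 163.  ]
 [ 21.21  21.26 173.  ]
 [ 17.    17.03 181.61]
 [ 13.72  13.89 175.22]
 [  9.65   9.82 182.22]
 [ -8.67   9.68 183.02]
 [-12.14  13.28 178.59]
 [-15.62  16.92 174.05]
 [-19.02  20.64 166.54]
 [ 24.93  24.98 163.92]
 [ 20.63  20.76 173.5 ]
 [ 16.52  16.74 180.63]

[... 1029 characters left out ...]
4]
 [-18.32  23.13 160.75]
 [ -8.04  21.64 166.76]
 [-11.65  22.61 165.05]]
 knob z 305.2726627757937 counter 69.20808780934095
 dir 171.9783231966605 [454.27  -2.63] [ 9.87 60.09]
side wing top pts [205.08 205.13 205.19 205.77 205.95 206.76 208.7  208.81 209.01 209.33
 209.49 209.57 210.35 210.47 210.48 210.52 210.68 211.07 211.21 211.8
 212.14 212.63 212.77 212.84 213.11 213.41 213.53 213.6  213.65 213.66
 213.86 213.92 213.95 213.96 214.04 214.05 214.14 214.27 214.27 214.31
 214.56 214.8  214.95 215.05 215.13 215.4  215.41 215.41 215.64 215.86
 216.49 216.8 ]
 barrel/shoulder v,r,z []
 knob z 307.13613967223296 counter 69.5733862160211
 dir 172.84781650507077 [456.09  -3.44] [ 9.62 60.4 ]
```

Wing top is about 214 mm, shoulder top about 180 and barrel about 174, so the key is seated. The wing lies at -8° to the tap's 82°, which is square. The bowl is upright under the spout and the arm is clear.

```bash
python3 -c "
from h import *
bowl(462,46); print(finish_job())"
```

```text
top rim [463.5  46.5] r 65.8 plane slopes,z [2.000e-03 1.300e-02 8.285e+01] 136
side rim [468.7  45.4] r 60.6 plane slopes,z [ 1.0000e-03 -2.4000e-02  8.2091e+01] 61
the job is handed in; nothing more can be done
None
```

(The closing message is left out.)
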